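# Open the food warmer's drawer and serve the ramekin

## Robot

A 6-joint arm with a two-finger parallel gripper is mounted at the origin on the work surface. World frame = base frame: x ahead of the robot, y to its left, z up, the work surface at z = 0. Lengths are in m, angles in rad, forces in N, time in s.
With the tool pointing down it reaches from about 0.35 to 0.85 m from the base axis. Payload 8.1 kg.
Tool frame: the origin (TCP) lies on the centre line of the jaws, within the pads' length; the fingertips stand 17 mm ahead of it and the grasp point (between the pads) lies 2 mm behind it; z points along the fingers, y is the line along which they close (so a half turn about z gives the same grasp; the last joint's range is limited). The gripper opens to 93 mm and grips with 3 to 60 N. Pads are 15 mm wide; open, the fingers measure 128 mm over their backs; the gripper's body (75 mm by 188 mm) begins 65 mm behind the grasp point.
Start: joints at [1.036, 0.13, 1.488, -0, 1.523, -0.085], TCP at [0.261, 0.54, 0.236] pointing down, gripper open.
Joint ranges: [-2.96, 2.96], [-0.89, 2.26], [0.02, 2.5], [-1.34, 4.48], [0, 2.73], [-2.66, 2.66]. Speed limits (rad/s): [2.39, 2.39, 2.79, 3.14, 3.14, 3.14].

## Interface

Orientations are given as a rotation vector (axis times angle).
In Python, from plant import telemetry, viewer, order gives the robot as it stands.
- The arm moves only by the tool send_rows, never from a script. Its argument "plan" is a list that holds one entry, the list of rows, each a list of 5 numbers: the closure, from -1 (fully open) to 1 (shut), then the shift along the world's x, y, z normalised to -1 to 1, where 1 is 0.2 m, then the turn about the world's z normalised to -1 to 1, where 1 is 60 degrees. A call has 1 to 20 rows; each row is the pose to reach, as a shift and turn from the pose commanded when the call began; what a row does not reach only later rows make up. A row lasts 1/12 s, in which the tool goes at most 41.7 mm and 7.16 degrees, less where a joint would pass 70% of its speed; a pose out of reach is approached as far as the arm can. A call with a number of a shift or a turn outside -1 to 1 is refused whole. A call with a gripper value outside its range is refused whole. The fingers move at their own pace and stop on an object; "force" is the grip in N (left out, the last holds). Time passes only in rows, so rows that repeat a pose let the fingers close. It gives the time, the measured TCP pose, the force, the opening and the grip force at its end, in the units of the state.
- telemetry.read_state(): the state, without advancing time (a new reading comes with each control period).
- viewer.read_camera(name): name is "scene" or "top"; returns (picture, depth): 400x640x3 uint8, blue, green, red; 400x640 float32, m along the optical axis (not along the pixel's ray), 0 where there is no reading.
- viewer.calibration(name): a dict with "camera_matrix" (3x3 intrinsics, pixels), "dist_coeffs" ([k1, k2, p1, p2, k3] as OpenCV has them; the pictures are not rectified), "extrinsics" (4x4, takes a point from camera to world coordinates). Camera axes: x right, y up, looking along -z (the intrinsics and any distortion apply to the point x, -y, -z); pixel columns grow to the right and rows downward; lengths in m; the calibration is good to about 2 mm. A picture is of the moment at which its call begins. calibration takes no time and is no camera call.
- order.close_job(): hands the job in; it is judged then, once.
The state is a dict: "t": time; "q": joint angles; "dq": joint speeds; "joint_torque": joint torques, N m; "tool_pos": TCP position; "orientation": TCP orientation; "force": force on the tool from outside, world axes, zero at the start; "wrist_torque": the same for the moment, N m; "opening": finger opening in m; "gripper_force": force on a finger pad.
Only numpy, scipy, OpenCV 4.12 (cv2) and the standard library are available. Lean on these libraries where they do the work, as an engineer would, in place of code of your own. Each camera call takes 0.05 s, during which the arm holds its last target. There are 200 camera calls.

## Task

On the food warmer's sloping panel press the long bar key, let it come back up, then press the round key, both fully down, and do not press the square key. Then pull the drawer out all the way to its stop and leave it there, lift the round ramekin out of it and stand it upright on the middle of the round cork mat. Leave the square dish in the drawer, and keep the ramekin upright and everything else on the counter, the mat too, standing where it is.

Things in the scene. Friction and masses are not known exactly. Their poses are not given: they have to be found in the camera images.
- hood_lip (a point): Middle of the front lip of a fixed metal food warmer (310 wide, 198 high), 136 above the counter; axes the warmer's, front to -x. Its hood juts out over the drawer's pull, full width: the panel slopes 30 deg, facing up and -x, from this lip to x 69, z 40 (mm, this frame); below the lip the hood runs back square to the panel to x 20, z -35. Tools on the pull clear it leant back 30 deg.
- drawer (a joint): How far the drawer is out (m): 0 shut, 0.160 at its stop. It slides towards the warmer's -x with light friction. It starts 0 to 12 mm out.
- drawer_pull (a point): Centre of the drawer's pull: black upright block 24 deep (x), 22 wide (y), 38 high, 60 above the counter, on a 12 mm stem; axes as the warmer's, opening along -x. In this frame (mm): front plate (280 wide, top edge 94 above the counter) from x 50 to 62; tray inside from x 62 to 284, y -128 to 128, floor 20 above the counter, side walls up to 54 above it.
- key_bar (a joint): Travel of the long bar key (m): 0 up, 0.005 fully down (4.3 N). Springs back.
- key_bar_top (a point): Centre of the top face of the long bar key, white plastic 38 x 13, the long side running up the slope; it stands 10 above its 44 wide x 50 bezel. z axis points out of the panel; pressed along -z. The three keys stand in a row across the panel, 56 apart, in any order.
- key_round (a joint): Travel of the round key (m): 0 up, 0.005 fully down (4.3 N). Springs back.
- key_round_top (a point): Centre of the top face of the round key, white plastic, diameter 28, otherwise as the bar key.
- key_square (a joint): Travel of the square key (m), same as the others; not to be pressed.
- key_square_top (a point): Centre of the top face of the square key, white plastic 26 x 26, otherwise as the bar key.
- ramekin: White ceramic round dish, outside diameter 54 at the foot and 56 at the rim, 42 high, wall 4, open at the top, about 130 g. Origin: centre of its underside; z up. Starts in the drawer tray, in its front half, left or right.
- square_dish: White ceramic square dish 50 x 50, 36 high, wall 4. Origin: centre of its underside. Starts in the drawer beside the ramekin.
- cork_mat: Round cork mat, diameter 120, 10 thick, lying loose on the counter. Origin: centre of its underside.
- jar: Bystander: amber glass jar, diameter 56, 95 high. Origin: centre of its underside.
- oil_bottle: Bystander: tall yellow oil bottle, diameter 66, 210 high. Origin: centre of its underside.
- bowl: Bystander: plastic bowl, diameter 120, 55 high. Origin: centre of its underside.
- shaker: Bystander: steel shaker, diameter 40, 80 high. Origin: centre of its underside.
- mug: Bystander: white mug, diameter 76, 90 high, with a handle. Origin: centre of its underside.
- spatula: Bystander: spatula lying on the counter right of the warmer, 280 long along its x, blade 65 wide. Origin: under its middle.
Things that resemble listed ones, but are neither listed nor needed, are in the scene too. Several things look just like the cork_mat: the one meant starts nearest to the robot's base.

How it is judged:
By the outcome, as a careful person would: the job done as asked, in the order asked, and still so for the second after the job is handed in, with the robot touching nothing.
It also fails if it takes over 64 s, if anything falls off the work surface, if the arm or the gripper's body presses on something with over 40 N, if the wrist force passes 120 N, or if a joint passes its speed limit or range.

## Working session

There is one attempt and no reset: what is moved stays moved. The work goes in short steps, Python scripts to look and compute and a tool call to move; the robot and the scene stay as the last step left them, time stands still between calls to the robot, and variables do not carry over. Pictures are saved under pics/ and viewed, at most 10 in all, crops included, and the job is handed in when it is done.

Besides the shell and the picture viewer there is one more tool, called as name(argument=value, ...) on one line, values as JSON. send_rows: Moves the arm, as the interface text tells. Scaled input: -1 to 1 covers 0.2 m each way for a shift and 60 degrees each way for a turn. Its arguments: {"type":"object","properties":{"plan":{"type":"array"},"force":{"type":"number"}},"required":["plan"]}

```bash
mkdir -p pics; ls; cat > h.py <<'E'
import numpy as np, cv2
from plant import telemetry, viewer, order
def grab(n):
    im,d=viewer.read_camera(n); np.savez(f'{n}.npz',im=im,d=d); return im,d
def load(n):
    f=np.load(f'{n}.npz'); return f['im'],f['d']
def world(n,uv,d):
    c=viewer.calibration(n);uv=np.array(uv,float).reshape(-1,1,2)
    p=cv2.undistortPoints(uv,np.array(c['camera_matrix']),np.array(c['dist_coeffs']))[:,0]
    d=np.array(d).reshape(-1)
    P=np.c_[p[:,0]*d,-p[:,1]*d,-d,np.ones(len(d))]
    return (P@np.array(c['extrinsics']).T)[:,:3]
def cloud(n):
    im,d=load(n);v,u=np.mgrid[0:400,0:640]
    return world(n,np.c_[u.ravel(),v.ravel()],d.ravel()).reshape(400,640,3),d
E
python3 - <<'E'
from h import *
for n in('top','scene'):
    im,d=grab(n); cv2.imwrite(f'pics/{n}0.png',im); print(viewer.calibration(n))
print(telemetry.read_state())
E
```

```text
pics
{'camera_matrix': array([[374.50749957,   0.        , 319.22663518],
       [  0.        , 374.50749957, 199.05383826],
       [  0.        ,   0.        ,   1.        ]]), 'dist_coeffs': array([-0.02583824,  0.        ,  0.        ,  0.        ,  0.        ]), 'extrinsics': array([[-8.93209295e-03,  9.88714190e-01, -1.49547546e-01,
         3.85772827e-01],
       [-9.99960067e-01, -8.78895308e-03,  1.61803818e-03,
        -4.68599768e-02],
       [ 2.85410937e-04,  1.49556027e-01,  9.88753212e-01,
         1.21522346e+00],
       [ 0.00000000e+00,  0.00000000e+00,  0.00000000e+00,
         1.00000000e+00]])}
{'camera_matrix': array([[494.00916325,   0.        , 314.36204334],
       [  0.        , 494.00916325, 203.16641657],
       [  0.        ,   0.        ,   1.        ]]), 'dist_coeffs': array([-0.07770018,  0.        ,  0.        ,  0.        ,  0.        ]), 'extrinsics': array([[-0.83136007, -0.36864361,  0.41586335,  1.29434746],
       [ 0.55569885, -0.5430102 ,  0.62955438,  1.01136554],
       [-0.00626316,  0.75448116,  0.65629182,  1.27199303],
       [ 0.        ,  0.        ,  0.        ,  1.        ]])}
{'t': 0.1, 'q': array([ 1.03557867e+00,  1.31069400e-01,  1.48917942e+00,  1.92432634e-05,
        1.52298805e+00, -8.54300467e-02]), 'dq': array([-0.00068421, -0.00295976,  0.00063687, -0.00163737,  0.00140527,
       -0.00047916]), 'joint_torque': array([ 7.83234500e-04, -5.61335385e+01, -4.93095088e+01,  7.70038250e-02,
        2.90679408e-02, -1.54081744e-05]), 'tool_pos': array([0.26060664, 0.5399107 , 0.23469705]), 'orientation': array([-7.00469255e-01, -3.06197187e+00,  2.44974805e-03]), 'force': array([ 0.02880329, -0.50757546,  0.49599348]), 'wrist_torque': array([-0.00729383, -0.03235616, -0.02279391]), 'gripper_force': 0.0, 'opening': 0.09296730928314535}
```

View pics/top0.png

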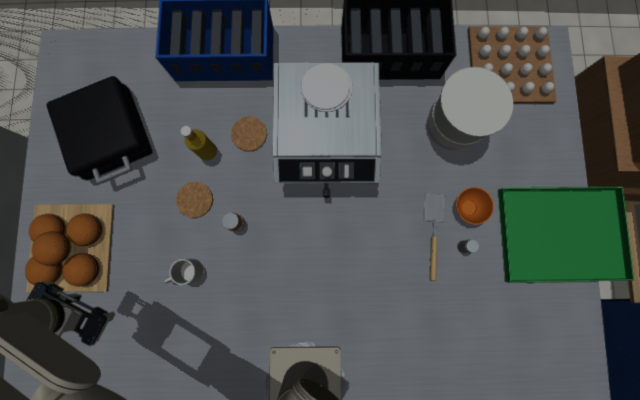

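View pics/scene0.png

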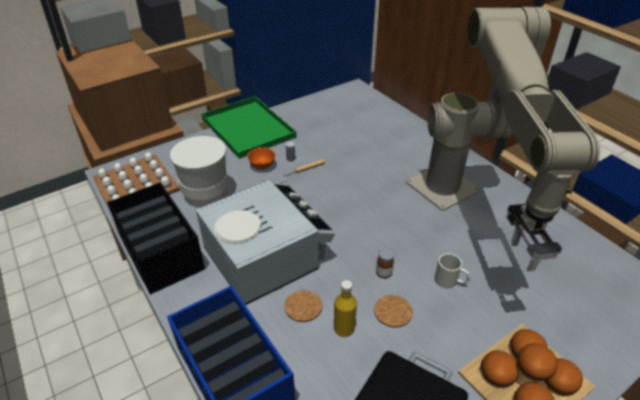

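Top view: keys at square (307,171), round (327,171) and bar (347,171), and the pull at (326,191). Mat candidates are (194,199) and (249,133). The first is closer to the base. I'll measure these and enlarge them.

```bash
python3 - <<'E'
from h import *
im,d=load('top')
a=cv2.resize(im[145:205,265:390],None,fx=6,fy=6,interpolation=cv2.INTER_CUBIC)
b=cv2.resize(im[110:230,165:290],None,fx=2,fy=2,interpolation=cv2.INTER_CUBIC)
a=np.clip(a.astype(float)*1.5,0,255).astype('uint8')
out=np.zeros((600,750,3),'uint8');out[:360]=a;out[360:600,:250]=b
cv2.imwrite('pics/c1.png',out)
P,_=cloud('top')
for n,(u,v) in dict(matA=(194,199),matB=(249,133),sq=(307,171),rd=(327,171),bar=(347,171),pull=(326,192),shaker=(231,221),counter=(330,260)).items():
    print(n,P[v,u].round(4))
for v in range(60,215,4): print(v,P[v,337].round(4), P[v,317].round(4))
for v in (90,120,140,150): print([ (u,P[v,u].round(3).tolist()) for u in list(range(270,283,2))+list(range(374,388,2))])
for nm,(u0,u1,v0,v1) in dict(A=(170,216,178,220),B=(228,270,113,153)).items():
    hsv=cv2.cvtColor(im[v0:v1,u0:u1],cv2.COLOR_BGR2HSV);m=(hsv[...,1]>90)
    q=P[v0:v1,u0:u1][m]; q=q[(q[:,2]<0.03)]
    (c,r)=cv2.minEnclosingCircle(q[:,:2].astype('float32'));print(nm,c,r,q[:,2].mean(),np.hypot(*c),q.mean(0))
E
```

```text
matA [0.5723 0.3608 0.0074]
matB [0.7947 0.1848 0.0078]
sq [ 0.6255 -0.0143  0.1685]
rd [ 0.6255 -0.0716  0.1666]
bar [ 0.6244 -0.1287  0.1692]
pull [ 0.58   -0.0698  0.0757]
shaker [0.4911 0.2173 0.093 ]
counter [ 0.3717 -0.0817 -0.0021]
60 [ 1.0619 -0.1155 -0.0036] [ 1.0607e+00 -4.5500e-02 -4.0000e-04]
64 [ 0.9439 -0.1046  0.1861] [ 0.9465 -0.0456  0.1824]
68 [ 0.9247 -0.1037  0.1985] [ 0.9261 -0.0455  0.1967]
72 [ 0.9109 -0.1033  0.201 ] [ 0.9129 -0.0454  0.198 ]
76 [ 0.903  -0.1036  0.1921] [ 0.9028 -0.0453  0.1935]
80 [ 0.3858 -0.0469  1.2152] [ 0.8903 -0.0452  0.1935]
84 [ 0.8746 -0.1028  0.1994] [ 0.8759 -0.0451  0.1978]
88 [ 0.8627 -0.1026  0.1985] [ 0.8629 -0.045   0.1993]
92 [ 0.8518 -0.1026  0.1956] [ 0.8523 -0.0449  0.1957]
96 [ 0.8411 -0.1026  0.1922] [ 0.84   -0.0448  0.1958]
100 [ 0.8281 -0.1023  0.1942] [ 0.8269 -0.0447  0.198 ]
104 [ 0.8146 -0.1019  0.1972] [ 0.8142 -0.0446  0.1995]
108 [ 0.8054 -0.1021  0.1902] [ 0.8059 -0.0445  0.1902]
112 [ 0.7947 -0.1021  0.1867] [ 0.7961 -0.0444  0.1845]
116 [ 0.7824 -0.1018  0.1873] [ 0.7846 -0.0443  0.1829]
120 [ 0.7723 -0.101
[... 2649 characters left out ...]
 [0.737, 0.114, 0.001]), (272, [0.738, 0.108, -0.004]), (274, [0.684, 0.079, 0.182]), (276, [0.684, 0.073, 0.184]), (278, [0.682, 0.067, 0.189]), (280, [0.684, 0.062, 0.183]), (282, [0.683, 0.056, 0.187]), (374, [0.681, -0.205, 0.185]), (376, [0.681, -0.211, 0.184]), (378, [0.68, -0.216, 0.188]), (380, [0.682, -0.223, 0.183]), (382, [0.735, -0.261, -0.004]), (384, [0.736, -0.268, -0.006]), (386, [0.734, -0.274, -0.0])]
A (0.5719537138938904, 0.3606341779232025) 0.05963805690407753 0.008701466326712304 0.6761568317508582 [0.57118243 0.36046637 0.00870147]
B (0.7932236194610596, 0.18667888641357422) 0.059728872030973434 0.008616393963440248 0.8148942981169497 [0.79319769 0.18628755 0.00861639]
```

View pics/c1.png

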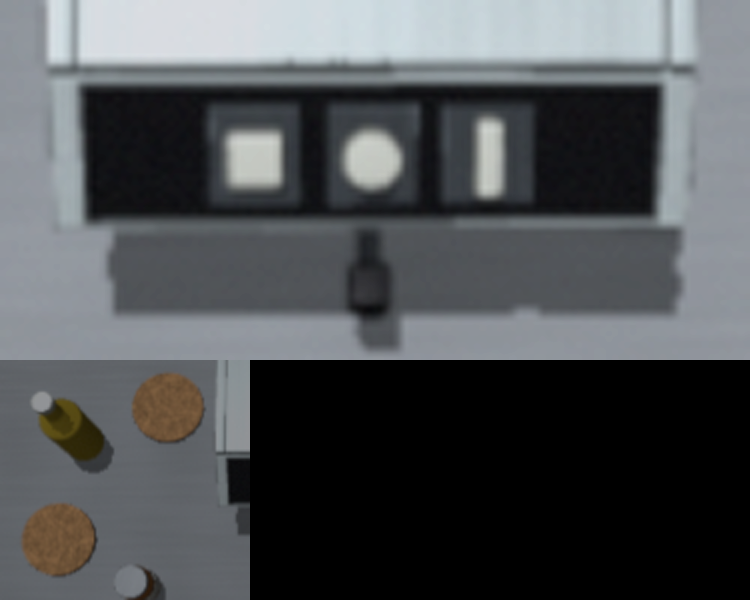

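The crop shows square at (254,159), round at (372,158), bar at (489,158) and the pull at (369,287). Mat A, at (194,199) in the full picture, is 0.68 m from the base against 0.81 m for B, so A is the one meant. Next I'll get the precise geometry.

```bash
python3 - <<'E'
from h import *
im,d=load('top');P,_=cloud('top')
g=cv2.cvtColor(im,cv2.COLOR_BGR2GRAY)
m=np.zeros_like(g);m[158:184,297:357]=(g[158:184,297:357]>110)
n,l,s,c=cv2.connectedComponentsWithStats(m)
for i in range(1,n):
    if s[i,4]>15 : print('key',c[i].round(2),s[i],np.median(P[l==i],0).round(4))
# lip edge per column: last row with z>.1
L=[]
for u in list(range(280,374,2)):
    v=max(v for v in range(170,190) if P[v,u,2]>.1); L.append(P[v,u])
L=np.array(L);k=np.polyfit(L[:,1],L[:,0],1);print('lip',k,L.mean(0), 'yaw deg',-np.degrees(np.arctan(k[0])))
# panel plane
q=np.concatenate([P[160:181,283:298].reshape(-1,3),P[160:181,358:372].reshape(-1,3)])
A=np.c_[q[:,:2],np.ones(len(q))];w=np.linalg.lstsq(A,q[:,2],rcond=None)[0];print('panel',w,'slope',np.degrees(np.arctan(np.hypot(*w[:2]))),'normal az',np.degrees(np.arctan2(w[1],w[0])),'lip x at z.136,y-.07',(.136-w[2]+.07*w[1])/w[0])
for v in range(182,202): print(v,P[v,324:330,2].round(3),P[v,326,0].round(4),g[v,322:332])
E
```

```text
key [345.97 170.66] [345 165   3  12  35] [ 0.6244 -0.1259  0.17  ]
key [307.06 170.89] [303 167   9   9  70] [ 0.6255 -0.0144  0.1691]
key [326.5 171. ] [323 167   8   9  56] [ 0.6251 -0.0701  0.1697]
lip [-0.01795537  0.59163892] [ 0.59287759 -0.0689861   0.15793556] yaw deg 1.0286566528443912
panel [ 0.57114258 -0.00065061 -0.20441404] slope 29.73254305478676 normal az -0.06526730978644174 lip x at z.136,y-.07 0.5959431313522174
182 [0.131 0.138 0.138 0.138 0.136 0.137] 0.599 [61 58 54 52 51 52 55 58 58 59]
183 [0.136 0.132 0.136 0.134 0.137 0.135] 0.5964 [61 55 45 38 38 39 49 57 58 58]
184 [-0.003  0.066  0.067  0.065  0.057  0.001] 0.6067 [57 53 41 28 26 30 44 55 57 56]
185 [-0.003  0.067  0.063  0.065  0.058 -0.003] 0.6043 [55 52 40 24 26 28 43 56 56 56]
186 [-0.     0.065  0.066  0.063  0.058 -0.004] 0.6007 [54 51 39 25 25 29 43 54 56 56]
187 [0.002 0.065 0.061 0.064 0.056 0.005] 0.5984 [54 51 39 24 24 28 42 53 55 55]
188 [-0.001  0.065  0.064  0.063  0.062  0.001] 0.5947 [52 46 33 20 21 23 34 46 54 54]
189 [0.081 0.073 0.076 0.077 0.076 0.076] 0.5892 [49 36 28 22 23 24 26 33 
[... 299 characters left out ...]
8 29 36 37 35 33 30 30 45 55]
194 [0.08  0.08  0.08  0.078 0.077 0.078] 0.5729 [47 31 37 37 34 33 28 30 45 54]
195 [0.076 0.078 0.08  0.076 0.081 0.072] 0.5699 [47 27 27 28 27 24 22 27 44 54]
196 [0.076 0.072 0.071 0.077 0.081 0.076] 0.5682 [50 30 17 11  7 10 12 28 48 54]
197 [0.061 0.066 0.059 0.06  0.062 0.056] 0.567 [75 64 46 24 21 21 28 42 54 63]
198 [-0.004 -0.002 -0.003 -0.002 -0.     0.001] 0.5733 [96 91 74 46 42 43 47 53 56 71]
199 [-0.004 -0.002 -0.002 -0.001  0.001 -0.004] 0.5699 [99 94 77 57 55 54 55 56 58 72]
200 [-0.001 -0.001 -0.001 -0.     0.001 -0.004] 0.5663 [98 93 75 58 55 55 55 55 57 72]
201 [-0.001 -0.004 -0.003 -0.002 -0.001 -0.001] 0.5634 [97 96 86 61 54 55 54 54 56 71]
```

send_rows(plan=[[[1,0.9,-1,0.25,0.43],[1,0.9,-1,0.25,0.43],[1,0.9,-1,0.25,0.43],[1,0.9,-1,0.25,0.43],[1,0.9,-1,0.25,0.43],[1,0.9,-1,0.25,0.43],[1,0.9,-1,0.25,0.43],[1,0.9,-1,0.25,0.43]]], force=40)

```text
t: 0.77
tool_pos: [0.4446, 0.3363, 0.2867]
orientation: [0.007, 3.139, -0.002]
force: [-0.5, 1.3, 0.0]
opening: 0.0444
gripper_force: 0.0
```

send_rows(plan=[[[1,0.4,-1,0,0],[1,0.4,-1,0,0],[1,0.4,-1,0,0],[1,0.4,-1,0,0],[1,0.4,-1,0,0],[1,0.4,-1,0,0],[1,0.4,-1,0,0]]])

```text
t: 1.35
tool_pos: [0.5213, 0.1383, 0.285]
orientation: [-0.006, -3.141, 0.001]
force: [-0.6, -0.2, -1.1]
opening: 0.0013
gripper_force: 0.0
```

send_rows(plan=[[[1,0.4,-1,0,0],[1,0.4,-1,0,0],[1,0.4,-1,0,0],[1,0.4,-1,0,0],[1,0.4,-1,0,0],[1,0.4,-1,0,0],[1,0.4,-1,0,0],[1,0.4,-1,0,0],[1,0.4,-1,0,0]]])

```text
t: 2.1
tool_pos: [0.6006, -0.0572, 0.2855]
orientation: [0.004, -3.141, -0.001]
force: [-1.2, 0.2, -0.9]
opening: 0.0001
gripper_force: 0.0
```

send_rows(plan=[[[1,0.037,-0.335,0,0],[1,0.037,-0.335,0,0],[1,0.037,-0.335,-0.2,0],[1,0.037,-0.335,-0.4,0],[1,0.037,-0.335,-0.4,0],[1,0.037,-0.335,-0.4,0]]])

```text
t: 2.6
tool_pos: [0.6062, -0.1242, 0.2033]
orientation: [0.004, -3.136, -0.003]
force: [0.2, -0.5, 0.5]
opening: 0.0005
gripper_force: 0.0
```

```bash
python3 - <<'E'
from h import *
im,d=grab('scene')
a=cv2.resize(im[170:270,230:350],None,fx=6,fy=6,interpolation=cv2.INTER_CUBIC)
cv2.imwrite('pics/c2.png',np.clip(a.astype(float)*1.4,0,255).astype('uint8'))
s=telemetry.read_state();print(s['tool_pos'],s['force'])
E
```

```text
[ 0.60807358 -0.12486176  0.20652115] [0.0328744  0.20367296 0.51321347]
```

View pics/c2.png

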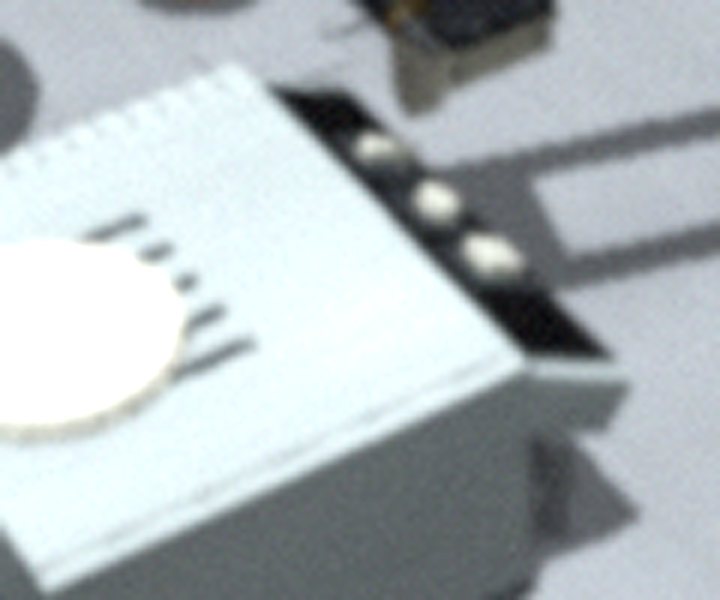

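The picture shows the closed fingertips (420,110) just above the bar key (380,150), clear of the round key (435,200). Now pressing along the panel normal.

send_rows(plan=[[[1,0.025,0,-0.043,0],[1,0.05,0,-0.087,0],[1,0.05,0,-0.087,0],[1,0.05,0,-0.087,0]]])

```text
t: 2.98
tool_pos: [0.6189, -0.1264, 0.1888]
orientation: [-0.002, 3.141, -0.0]
force: [0.2, 0.0, 1.7]
opening: 0.0004
gripper_force: 0.4
```

send_rows(plan=[[[1,0.008,0,-0.013,0],[1,0.008,0,-0.013,0],[1,0.008,0,-0.013,0]]])

```text
t: 3.23
tool_pos: [0.6202, -0.1267, 0.1863]
orientation: [-0.001, 3.141, -0.0]
force: [0.4, 0.6, 2.3]
opening: 0.0007
gripper_force: 1.3
```

send_rows(plan=[[[1,0.005,0,-0.009,0],[1,0.005,0,-0.009,0],[1,0.005,0,-0.009,0]]])

```text
t: 3.48
tool_pos: [0.6212, -0.1267, 0.1843]
orientation: [-0.001, 3.141, -0.0]
force: [-0.3, 0.2, 4.3]
opening: 0.0002
gripper_force: 1.8
```

send_rows(plan=[[[1,0.005,0,-0.009,0],[1,0.005,0,-0.009,0],[1,0.005,0,-0.009,0]]])

```text
t: 3.73
tool_pos: [0.6218, -0.1267, 0.1836]
orientation: [-0.001, 3.141, -0.0]
force: [-5.8, 2.1, 12.5]
opening: 0.0002
gripper_force: 6.8
```

send_rows(plan=[[[1,0.005,0,-0.009,0],[1,0.005,0,-0.009,0],[1,0.005,0,-0.009,0]]])

```text
t: 3.98
tool_pos: [0.6222, -0.1268, 0.1832]
orientation: [0.001, -3.141, 0.001]
force: [-14.0, 2.9, 21.1]
opening: 0.0003
gripper_force: 13.0
```

send_rows(plan=[[[1,-0.04,0,0.07,0],[1,-0.073,0,0.14,0],[1,-0.073,0,0.17,0],[1,-0.073,0,0.17,0],[1,-0.073,0.14,0.17,0],[1,-0.073,0.282,0.17,0],[1,-0.073,0.282,0.17,0],[1,-0.073,0.282,0.127,0],[1,-0.073,0.282,0.127,0],[1,-0.073,0.282,0.127,0]]])

```text
t: 4.82
tool_pos: [0.6075, -0.0709, 0.2037]
orientation: [-0.0, -3.139, -0.0]
force: [0.2, -0.1, 0.0]
opening: 0.0004
gripper_force: 0.0
```

send_rows(plan=[[[1,0.025,0,-0.043,0],[1,0.05,0,-0.087,0],[1,0.063,0,-0.109,0],[1,0.063,0,-0.109,0],[1,0.068,0,-0.118,0],[1,0.068,0,-0.118,0],[1,0.068,0,-0.118,0]]])

```text
t: 5.4
tool_pos: [0.6213, -0.071, 0.183]
orientation: [-0.0, -3.14, 0.001]
force: [-10.5, -0.6, 14.6]
opening: 0.0004
gripper_force: 8.3
```

send_rows(plan=[[[1,0.005,0,-0.009,0],[1,0.005,0,-0.009,0],[1,0.005,0,-0.009,0]]])

```text
t: 5.65
tool_pos: [0.6217, -0.0711, 0.1826]
orientation: [-0.0, -3.139, 0.001]
force: [-17.9, -0.3, 22.6]
opening: 0.0006
gripper_force: 14.7
```

send_rows(plan=[[[1,-0.04,0,0.07,0],[1,-0.073,0,0.127,0],[1,-0.073,0,0.17,0],[0,-0.273,0,0.17,0],[0,-0.273,0,0.17,0],[0,-0.273,0,0.17,0],[0,-0.273,0,0.17,0],[0,-0.273,0,0.17,0]]])

```text
t: 6.32
tool_pos: [0.5697, -0.0705, 0.2155]
orientation: [-0.001, 3.139, -0.001]
force: [-0.1, 0.8, 0.7]
opening: 0.0292
gripper_force: 0.0
```

```bash
python3 - <<'E'
from h import *
for i in range(3):
    s=telemetry.read_state();print(s['t'],s['tool_pos'],s['force'],s['opening'])
E
```

```text
6.3167 [ 0.56972226 -0.07051486  0.21545985] [-0.1394757   0.82418834  0.65757434] 0.029176878459259974
6.3167 [ 0.56972226 -0.07051486  0.21545985] [-0.1394757   0.82418834  0.65757434] 0.029176878459259974
6.3167 [ 0.56972226 -0.07051486  0.21545985] [-0.1394757   0.82418834  0.65757434] 0.029176878459259974
```

send_rows(plan=[[[-0.1,-0.01,0,-0.1,0],[-0.1,-0.01,0,-0.25,0],[-0.1,-0.01,0,-0.4,0],[-0.1,-0.01,0,-0.5,0],[-0.1,-0.01,0,-0.58,0],[-0.1,-0.01,0,-0.64,0],[-0.1,-0.01,0,-0.64,0],[-0.1,-0.01,0,-0.64,0]]])

```text
t: 6.98
tool_pos: [0.5668, -0.0703, 0.0864]
orientation: [0.001, -3.142, -0.0]
force: [-0.1, 0.4, 0.4]
opening: 0.0511
gripper_force: 0.0
```

send_rows(plan=[[[1,0,0,0,0],[1,0,0,0,0],[1,0,0,0,0],[1,0,0,0,0],[1,0,0,0,0],[1,0,0,0,0],[1,0,0,0,0]]], force=30)

```text
t: 7.57
tool_pos: [0.5667, -0.0697, 0.0869]
orientation: [-0.001, 3.141, 0.001]
force: [0.7, 5.1, 4.8]
opening: 0.021
gripper_force: 30.0
```

send_rows(plan=[[[1,-0.04,0,0,0],[1,-0.1,0,0,0],[1,-0.18,0,0,0],[1,-0.26,0,0,0],[1,-0.34,0,0,0],[1,-0.42,0,0,0],[1,-0.5,0,0,0],[1,-0.58,0,0,0],[1,-0.65,0,0,0],[1,-0.7,0,0,0],[1,-0.72,0,0,0],[1,-0.72,0,0,0],[1,-0.72,0,0,0]]])

```text
t: 8.65
tool_pos: [0.4222, -0.0692, 0.0869]
orientation: [-0.001, 3.141, 0.003]
force: [-2.3, 9.1, 6.7]
opening: 0.0212
gripper_force: 30.0
```

send_rows(plan=[[[1,-0.02,0,0,0],[1,-0.02,0,0,0],[1,-0.02,0,0,0]]])

```text
t: 8.9
tool_pos: [0.4184, -0.0691, 0.0868]
orientation: [-0.001, 3.141, 0.003]
force: [-2.0, 8.0, 7.9]
opening: 0.0211
gripper_force: 30.0
```

send_rows(plan=[[[1,-0.015,0,0,0],[1,-0.015,0,0,0],[1,-0.015,0,0,0]]])

```text
t: 9.15
tool_pos: [0.4155, -0.0691, 0.0868]
orientation: [-0.001, 3.141, 0.003]
force: [-1.4, 9.1, 7.0]
opening: 0.0207
gripper_force: 30.0
```

send_rows(plan=[[[1,-0.015,0,0,0],[1,-0.015,0,0,0],[1,-0.015,0,0,0]]])

```text
t: 9.4
tool_pos: [0.4134, -0.0692, 0.0869]
orientation: [-0.001, 3.139, 0.003]
force: [3.6, 8.8, 1.2]
opening: 0.0211
gripper_force: 30.0
```

send_rows(plan=[[[1,-0.015,0,0,0],[1,-0.015,0,0,0],[1,-0.015,0,0,0]]])

```text
t: 9.65
tool_pos: [0.413, -0.0691, 0.087]
orientation: [-0.001, 3.132, 0.003]
force: [21.5, 9.0, -14.2]
opening: 0.0207
gripper_force: 30.0
```

send_rows(plan=[[[1,-0.01,0,0,0],[1,-0.01,0,0,0],[1,-0.01,0,0,0]]])

```text
t: 9.9
tool_pos: [0.4117, -0.0692, 0.0872]
orientation: [-0.001, 3.131, 0.003]
force: [24.4, 9.3, -16.0]
opening: 0.0201
gripper_force: 30.0
```

send_rows(plan=[[[-0.1,0,0,0,0],[-0.1,0,0,0,0],[-0.1,0,0,0,0],[-0.1,0,0,0,0],[-0.1,0,0,0.1,0],[-0.1,0,0,0.3,0],[-0.1,-0.1,0,0.5,0],[-0.1,-0.3,0.4,0.9,0],[-0.1,-0.3,0.8,0.9,0],[-0.1,-0.3,1,0.9,0],[-0.1,-0.3,1,0.9,0],[-0.1,-0.3,1,0.9,0],[-0.1,-0.3,1,0.9,0]]])

```text
t: 10.98
tool_pos: [0.3466, 0.1332, 0.2682]
orientation: [-0.004, 3.139, 0.003]
force: [0.4, -0.8, -0.8]
opening: 0.0515
gripper_force: 0.0
```

```bash
python3 - <<'E'
from h import *
im,d=grab('top')
P,_=cloud('top')
a=cv2.resize(im[150:270,265:390],None,fx=5,fy=5,interpolation=cv2.INTER_CUBIC)
cv2.imwrite('pics/c3.png',np.clip(a.astype(float)*1.3,0,255).astype('uint8'))
s=telemetry.read_state();print(s['tool_pos'],s['force'],s['q'])
q=P[215:260,310:345].reshape(-1,3);q=q[(q[:,2]>.07)&(q[:,2]<.085)];print('pull top',q.min(0),q.max(0),np.median(q,0),len(q))
E
```

```text
[0.34677972 0.13394288 0.26838227] [-0.10361177  0.90522934 -0.10228784] [ 2.28795659e-01 -5.40165828e-01  2.01054446e+00  1.67545100e-03
  1.66801189e+00 -1.34571691e+00]
pull top [ 0.4143898  -0.12069772  0.07009921] [ 0.48346237 -0.01981501  0.08457633] [ 0.42949433 -0.0681228   0.07600734] 80
```

View pics/c3.png

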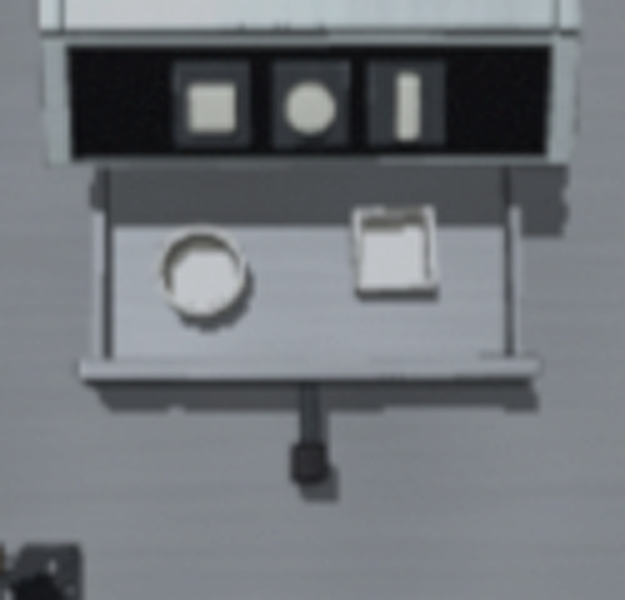

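The drawer is at its stop. In the crop the ramekin is at (205,272) on the left, the square dish at (395,255) on the right, and the pull at (310,462).

```bash
python3 - <<'E'
from h import *
P,_=cloud('top')
def circ(Q):
    A=np.c_[2*Q[:,:2],np.ones(len(Q))];s=np.linalg.lstsq(A,(Q[:,:2]**2).sum(1),rcond=None)[0]
    return s[:2],np.sqrt(s[2]+s[:2]@s[:2])
for (u0,u1,v0,v1) in [(293,318,193,217),(333,356,188,212)]:
    Q=P[v0:v1,u0:u1].reshape(-1,3);Q=Q[(Q[:,2]>.048)&(Q[:,2]<.075)]
    print(len(Q),Q.min(0),Q.max(0),cv2.minEnclosingCircle(Q[:,:2].astype('float32')),circ(Q),np.median(Q[:,2]))
# rim outer from image by z plane intersection: crop edges left163 right247 top227 bottom317
im,d=load('top')
e=viewer.calibration('top')['extrinsics']
def atz(u,v,z):
    r=world('top',[u,v],[1.])[0]-e[:3,3];return (e[:3,3]+r*(z-e[2,3])/r[2]).round(4)
for x,y in[(162,270),(248,270),(205,226),(205,316)]: print(atz(265+x/5-.4,150+y/5-.4,.062))
E
```

```text
81 [ 0.51753669 -0.02934685  0.04891821] [0.57082321 0.02381702 0.0652032 ] ((0.5450445413589478, -0.0035755906719714403), 0.02772904746234417) (array([ 0.54470569, -0.0037459 ]), np.float64(0.025661019140644083)) 0.05923027037621198
87 [ 0.53328085 -0.15114929  0.04844089] [ 0.58395175 -0.10099879  0.0598492 ] ((0.5597519874572754, -0.12650743126869202), 0.034617967903614044) (array([ 0.55818309, -0.12564739]), np.float64(0.027080773905300646)) 0.054657073599400974
[0.5465 0.0205 0.062 ]
[ 0.546 -0.033  0.062]
[ 0.574  -0.0064  0.062 ]
[ 0.5175 -0.0062  0.062 ]
```

send_rows(plan=[[[-0.55,0.5,-0.33,0,0],[-0.55,0.99,-0.67,0,0],[-0.55,0.99,-0.67,0,0],[-0.55,0.99,-0.67,0,0],[-0.55,0.99,-0.67,-0.3,0],[-0.55,0.99,-0.67,-0.6,0],[-0.55,0.99,-0.67,-0.6,0],[-0.55,0.99,-0.67,-0.6,0],[-0.55,0.99,-0.67,-0.6,0],[-0.55,0.99,-0.67,-0.6,0]]])

```text
t: 11.87
tool_pos: [0.544, -0.0049, 0.145]
orientation: [-0.001, -3.138, -0.0]
force: [-0.1, -0.4, 0.4]
opening: 0.0718
gripper_force: 0.0
```

send_rows(plan=[[[-0.55,0,0,0,0]]])

```text
t: 11.95
tool_pos: [0.5457, -0.0045, 0.1479]
orientation: [-0.0, 3.14, -0.0]
force: [0.8, 1.0, 0.5]
opening: 0.0719
gripper_force: 0.0
```

send_rows(plan=[[[-0.55,0,0,0,0]]])

```text
t: 12.03
tool_pos: [0.5464, -0.0042, 0.1489]
orientation: [-0.001, 3.138, -0.001]
force: [-0.2, -0.4, 0.2]
opening: 0.0724
gripper_force: 0.0
```

send_rows(plan=[[[-0.55,0,0,0,0]]])

```text
t: 12.12
tool_pos: [0.5463, -0.0041, 0.1488]
orientation: [-0.002, 3.138, -0.001]
force: [-0.1, 0.2, 0.2]
opening: 0.0722
gripper_force: 0.0
```

send_rows(plan=[[[-0.55,0,0,-0.15,0],[-0.55,0,0,-0.3,0],[-0.55,0,0,-0.42,0],[-0.55,0,0,-0.49,0],[-0.55,0,0,-0.49,0],[-0.55,0,0,-0.49,0],[1,0,0,-0.49,0],[1,0,0,-0.49,0],[1,0,0,-0.49,0],[1,0,0,-0.49,0],[1,0,0,-0.49,0],[1,0,0,-0.49,0]]], force=15)

```text
t: 13.12
tool_pos: [0.5467, -0.0043, 0.0502]
orientation: [-0.001, 3.138, -0.0]
force: [-0.3, 1.5, 6.7]
opening: 0.0561
gripper_force: 15.0
```

send_rows(plan=[[[1,0,0,0.05,0],[1,0,0,0.15,0],[1,0,0,0.25,0],[1,0,0,0.35,0],[1,0,0,0.45,0],[1,0,0,0.55,0],[1,0,0,0.65,0],[1,0,0,0.72,0],[1,0,0,0.75,0],[1,0,0,0.75,0]]])

```text
t: 13.95
tool_pos: [0.5463, -0.0044, 0.2007]
orientation: [-0.001, 3.138, -0.001]
force: [0.3, -0.2, -1.0]
opening: 0.0557
gripper_force: 15.0
```

send_rows(plan=[[[1,0.01,0.05,0,0],[1,0.02,0.15,0,0],[1,0.04,0.28,0,0],[1,0.06,0.42,0,0],[1,0.08,0.56,0,0],[1,0.1,0.7,0,0],[1,0.12,0.84,0,0],[1,0.13,0.98,0,0]]])

```text
t: 14.62
tool_pos: [0.5703, 0.1937, 0.1961]
orientation: [0.001, -3.139, 0.001]
force: [0.3, -1.4, -0.3]
opening: 0.056
gripper_force: 15.0
```

send_rows(plan=[[[1,0,0.14,0,0],[1,0,0.28,0,0],[1,0,0.42,0,0],[1,0,0.56,0,0],[1,0,0.68,0,0],[1,0,0.77,0,0],[1,0,0.82,0,0],[1,0,0.845,0,0],[1,0,0.845,0,0],[1,0,0.845,0,0],[1,0,0.845,0,0],[1,0,0.845,0,0]]])

```text
t: 15.62
tool_pos: [0.5716, 0.3596, 0.1983]
orientation: [0.001, 3.142, -0.0]
force: [-0.2, -0.5, -1.3]
opening: 0.0558
gripper_force: 15.0
```

```bash
python3 - <<'E'
from h import *
im,d=grab('scene')
a=cv2.resize(im[220:370,280:460],None,fx=4,fy=4,interpolation=cv2.INTER_CUBIC)
cv2.imwrite('pics/c4.png',np.clip(a.astype(float)*1.3,0,255).astype('uint8'))
s=telemetry.read_state();print(s['tool_pos'],s['force'],s['orientation'])
P,_=cloud('scene')
hsv=cv2.cvtColor(im,cv2.COLOR_BGR2HSV)
c=P[290:330,370:420][hsv[290:330,370:420,1]>90];print(len(c))
near=np.hypot(P[...,0]-.572,P[...,1]-.361)<.11
for z0,z1 in((.003,.02),(.15,.19)):
    Q=P[near&(P[...,2]>z0)&(P[...,2]<z1)];print(z0,len(Q),Q.min(0),Q.max(0))
E
```

```text
[0.57159496 0.35971525 0.19840463] [-0.02526242  0.73764032 -1.25033801] [ 1.31148765e-03  3.14141322e+00 -1.24316079e-04]
909
0.003 1401 [0.46280767 0.2524196  0.00300034] [0.68001081 0.4706319  0.01923701]
0.15 141 [0.54633262 0.31740553 0.16871166] [0.59906935 0.39123046 0.189976  ]
```

View pics/c4.png

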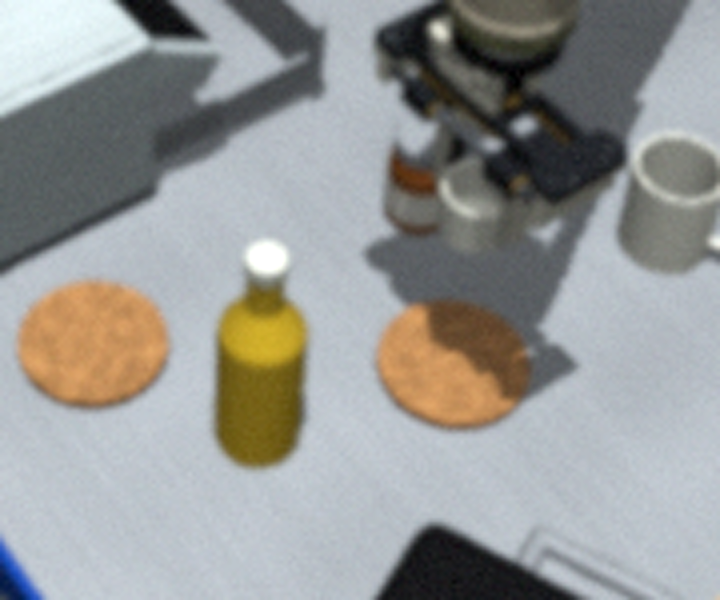

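The ramekin is held upright at (475,205) above mat A at (453,365). Lowering it.

send_rows(plan=[[[1,0,0,-0.08,0],[1,0,0,-0.2,0],[1,0,0,-0.32,0],[1,0,0,-0.44,0],[1,0,0,-0.55,0],[1,0,0,-0.64,0],[1,0,0,-0.71,0],[1,0,0,-0.75,0],[1,0,0,-0.765,0],[1,0,0,-0.765,0],[1,0,0,-0.765,0],[1,0,0,-0.765,0]]])

```text
t: 16.67
tool_pos: [0.5723, 0.3612, 0.047]
orientation: [-0.001, 3.139, 0.002]
force: [-0.3, -0.1, -0.9]
opening: 0.056
gripper_force: 15.0
```

send_rows(plan=[[[1,0,0,-0.007,0],[1,0,0,-0.007,0],[1,0,0,-0.007,0]]])

```text
t: 16.92
tool_pos: [0.5715, 0.3609, 0.0443]
orientation: [-0.001, 3.141, 0.001]
force: [-0.3, -0.1, -0.3]
opening: 0.056
gripper_force: 15.0
```

send_rows(plan=[[[1,0,0,-0.007,0],[1,0,0,-0.007,0],[1,0,0,-0.007,0]]])

```text
t: 17.17
tool_pos: [0.5711, 0.3607, 0.0423]
orientation: [0.001, -3.141, 0.0]
force: [-0.3, -0.1, -1.1]
opening: 0.0557
gripper_force: 15.0
```

send_rows(plan=[[[1,0,0,-0.007,0],[1,0,0,-0.007,0],[1,0,0,-0.007,0]]])

```text
t: 17.42
tool_pos: [0.5711, 0.3607, 0.0408]
orientation: [0.001, -3.141, 0.0]
force: [0.2, 0.0, -0.9]
opening: 0.0564
gripper_force: 15.0
```

send_rows(plan=[[[1,0,0,-0.005,0],[1,0,0,-0.005,0],[1,0,0,-0.005,0]]])

```text
t: 17.67
tool_pos: [0.5713, 0.3608, 0.0404]
orientation: [-0.001, 3.141, 0.0]
force: [-0.9, -0.1, 1.9]
opening: 0.0561
gripper_force: 15.0
```

Contact. Releasing and rising.

send_rows(plan=[[[0.05,0,0,0,0],[-0.3,0,0,0,0],[-0.4,0,0,0,0],[-0.5,0,0,0,0],[-0.5,0,0,0,0],[-0.5,0,0,0,0],[-0.5,0,0,0.1,0],[-0.5,0,0,0.25,0],[-0.5,0,0,0.45,0],[-0.5,0,0,0.65,0],[-0.5,0,0,0.85,0],[-0.5,0,0,1,0],[-0.5,0,0,1,0],[-0.5,0,0,1,0]]])

```text
t: 18.83
tool_pos: [0.5727, 0.3615, 0.2437]
orientation: [-0.001, 3.136, 0.005]
force: [-0.1, 1.6, -0.6]
opening: 0.0698
gripper_force: 0.0
```

send_rows(plan=[[[-0.5,-0.8,-0.5,0.1,0],[-0.5,-0.8,-0.5,0.1,0],[-0.5,-0.8,-0.5,0.1,0],[-0.5,-0.8,-0.5,0.1,0],[-0.5,-0.8,-0.5,0.1,0],[-0.5,-0.8,-0.5,0.1,0],[-0.5,-0.8,-0.5,0.1,0],[-0.5,-0.8,-0.5,0.1,0],[-0.5,-0.8,-0.5,0.1,0]]])

```text
t: 19.58
tool_pos: [0.4116, 0.261, 0.2591]
orientation: [0.001, -3.14, 0.001]
force: [-0.2, -0.1, 0.5]
opening: 0.0699
gripper_force: 0.0
```

```bash
python3 - <<'E'
from h import *
im,d=grab('top');cv2.imwrite('pics/top5.png',im)
print(telemetry.read_state()['force'])
P,_=cloud('top')
near=np.hypot(P[...,0]-.572,P[...,1]-.361)<.09
Q=P[near&(P[...,2]>.042)&(P[...,2]<.06)];print('ram',cv2.minEnclosingCircle(Q[:,:2].astype('float32')),len(Q),np.percentile(Q[:,2],[5,95]))
q=P[180:218,172:216];hsv=cv2.cvtColor(im[180:218,172:216],cv2.COLOR_BGR2HSV);q=q[(hsv[...,1]>90)&(q[...,2]<.03)]
print('mat',cv2.minEnclosingCircle(q[:,:2].astype('float32')))
q=P[215:260,318:336].reshape(-1,3);q=q[(q[:,2]>.07)&(q[:,2]<.085)];print('pull',q.min(0),q.max(0))
E
```

```text
[-0.40250381  0.81699086 -0.15455545]
ram ((0.5700936913490295, 0.36072686314582825), 0.028613559901714325) 85 [0.04422612 0.05506521]
mat ((0.5726156234741211, 0.36143961548805237), 0.05997524783015251)
pull [ 0.41444214 -0.09314336  0.07014127] [ 0.47544971 -0.04424443  0.08287263]
```

View pics/top5.png

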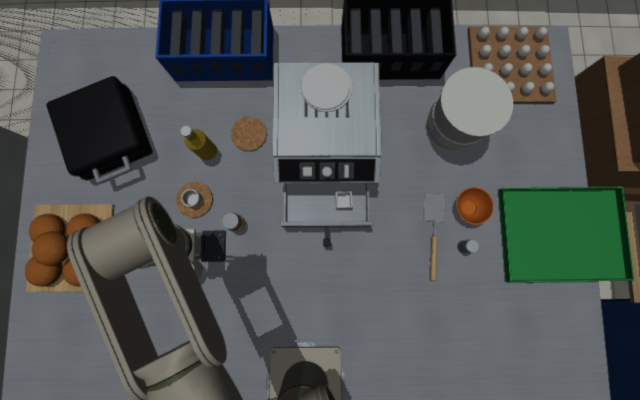

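The ramekin stands on mat A at (192,199), about 3 mm off its centre. The drawer is fully out with the pull at (327,241), the dish is still in it at (343,200), and the bystanders I can see haven't moved. Handing in.

```bash
python3 -c "
from plant import order;print(order.close_job())"
```

```text
the job is handed in; nothing more can be done
None
```

I pressed the bar key, then the round key, both fully down, pulled the drawer out to its stop, stood the ramekin upright about 3 mm off the mat's centre with the square dish left in the drawer, and handed the job in at about 20 s; no verdict came back.

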